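# Line up the quarter-turn fastener and hold the cover down for the gap check

### The job

One of the two enclosures still has its cover springing up, because its keeper is not riveted in yet and nothing can lock it. Turn the wing of its quarter-turn fastener until the slot in its head lines up with the two dashes pierced in the cover, so that the crossbar below can pass the frame, then press the cover flush onto the frame without forcing it, and finish while still holding it pressed down with the gripper, ready for the gap check. Leave the finished enclosure and the things lying about as they are.

Things in the scene. Friction and masses are not known exactly. Their poses are not given: they have to be found in the camera images.
- unit: The enclosure to work on: white steel box 240 mm deep (its x), 220 mm wide (its y), 100 mm high, mouth upward, fixed on the bench in a nest plate 270 x 250 x 8 mm. Origin: centre of the plate's underside, on the bench; z up; -x is its front, towards the robot, with three cable glands. Stands left or right, turned up to 0.3 rad; the finished one stands on the other side.
- cover (a joint): Angle of the blue hinged cover, rad: 0 = flush on the frame (hard stop), grows as the front edge rises. Sprung hinges hold it at about 0.09 (18 mm up at the fastener) and resist with 128 N per rad there: about 12 N hold it flush; let go, it springs up. With the fastener out of line by more than some 0.2 rad, the crossbar under it strikes the frame and the cover stops at about 0.07.
- cover_edge (a point): Middle of the cover's front (free) edge, on its top face, 106 mm above the bench when flush, some 21 mm higher at the start. Axes turn with the cover: -x from hinge to this edge, z out of its face. The plate is 3 mm thick, 226 mm wide (y), 243 mm from this edge back to the hinge axis; flat and free to press on anywhere but at the fastener; pressing on the wing's top works too.
- fastener (a joint): Angle of the fastener about the cover's upward normal, rad, counter-clockwise from above: 0 or pi (any multiple) = slot and wing in line with the two dashes, that is along the enclosure's y, parallel to the front edge. It spins without stops either way against 0.04 N m of friction and stays where it is left; at the start between 0.6 and 2.54.
- wing (a point): Centre of the top of the fastener's wing, on its axis, 40 mm behind the cover's front edge, midway along it. The wing is a bar 42 mm long (this point's y), 10 mm thick (its x), its top 24 mm and its lower edge 5 mm above the cover's face; under it a round collar, 34 mm across, 5 mm high. A light slot line runs along its top. Grip it across its thickness from above.
- slot (a point): Centre of the slot in the frame's front flange, under the cover, 100 mm above the bench: 30 mm long along the enclosure's y, 12 mm wide. The fastener's crossbar (24 x 5 mm, in line with the wing) drops into it.
- sister: The finished enclosure, the same make and size and fixed likewise, same frame; its cover is flush and its fastener is locked a quarter turn on, across its dashes; its wing's top is 130 mm above the bench. Leave alone.
- bracket_a: Bystander, leave alone: blue L-bracket, 50 x 40 x 26 mm, between the two enclosures. Origin: centre of its underside.
- bracket_b: Bystander, leave alone: blue L-bracket, 50 x 40 x 26 mm, beyond the other bracket and the gauge. Origin: centre of its underside.
- leaf_gauge: Bystander, leave alone: steel leaf gauge, 95 x 18 x 15 mm, between the two enclosures. Origin: centre of its underside.
- screwdriver: Bystander, leave alone: screwdriver, 200 mm long, 26 mm thick, in front of the right-hand enclosure. Origin: centre of its underside.
- mallet: Bystander, leave alone: rubber mallet, 260 mm long, 75 mm wide over the head, at the right side. Origin: centre of its underside.
- paint_can: Bystander, leave alone: touch-up paint can, 52 mm across, 110 mm tall, at the left side. Origin: centre of its underside.
- rivet_tray: Bystander, leave alone: grey tray of rivets, 140 x 100 x 35 mm, at the left side. Origin: centre of its underside.
- white_pan: Bystander, leave alone: white sheet-metal pan lying face up, 110 x 150 x 17 mm, in front of the left-hand enclosure. Origin: centre of its underside.

How it is judged:
On the way:
1. the fastener's slot is in line with the dashes, within 0.24 rad (angle between the y axis of wing and the y axis of unit, either way round below 0.24 rad), for 0.2 s.
At the end, for the whole second after the job is handed in: The gripper presses the cover with more than 4 N and holds it flush (joint below 0.014 rad, about 3 mm at the front edge), the fastener in line with the dashes within 0.26 rad, no bystander moved by more than 30 mm (value of joint cover below 0.014 rad and angle between the y axis of wing and the y axis of unit, either way round below 0.26 rad and contact force between any of the fingers, the arm and cover above 4 N and distance of each of bracket_a, bracket_b, leaf_gauge, screwdriver, mallet, paint_can, rivet_tray, white_pan from where it was at the start of the episode below 0.03 m); the arm keeps its last pose, push and grip.
It fails at once if the plate of the cover is pressed with more than 60 N (contact force between any of the fingers, the arm and cover_c0 above 60 N).
It fails at once if the finished enclosure is pushed with more than 10 N (contact force between any of the fingers, the arm and sister above 10 N).
It fails at once if a bystander is moved by more than 30 mm (distance of any of bracket_a, bracket_b, leaf_gauge, screwdriver, mallet, paint_can, rivet_tray, white_pan from where it was at the start of the episode above 0.03 m).
It also fails if it takes over 51 s, if anything falls off the work surface, if the arm or the gripper's body presses on something with over 40 N, if the wrist force passes 120 N, or if a joint passes its speed limit or range.

### The arm

A 7-joint arm with a two-finger parallel gripper is mounted at the origin on the work surface. World frame = base frame: x ahead of the robot, y to its left, z up, the work surface at z = 0. Lengths are in m, angles in rad, forces in N, time in s.
With the tool pointing down it reaches from about 0.375 to 0.925 m from the base axis. Payload 3.1 kg.
Tool frame: the origin (TCP) lies at the very end of the fingers, on their centre line; the grasp point (between the pads) lies 19 mm behind it; z points along the fingers, y is the line along which they close (so a half turn about z gives the same grasp; the last joint's range is limited). The gripper opens to 85 mm and grips with 20 to 120 N. Pads are 22 mm wide; open, the fingers measure 114 mm over their backs; the gripper's body (76 mm by 85 mm) begins 54 mm behind the grasp point. The pads swing forward as they close: fully open they stand 13 mm farther back than shut.
Start: joints at [1.118, 0.383, 0.044, 1.598, -0.018, 1.161, -0.05], TCP at [0.226, -0.61, 0.231] pointing down, gripper open.
Joint ranges: [-2.61, 2.61], [-0.41, 2.15], [-1.48, 1.57], [0, 2.5], [-1.57, 4.71], [0.05, 1.97], [-2.85, 2.85]. Speed limits (rad/s): [2.79, 2.79, 3.14, 3.14, 3.14, 3.14, 3.14].

### API

Orientations are given as a rotation vector (axis times angle).
In Python, from bench import manip gives the robot as it stands.
- The arm moves only by the tool pendant, called after ">>>" as name(argument=value, ...), one argument or row to a line, values as JSON. Schema: {"type":"object","properties":{"segments":{"type":"string"},"finger_gap":{"type":"number"},"squeeze":{"type":"number"},"only":{"type":"string"},"quiet":{"type":"boolean"},"lines":{"type":"string"}},"required":["segments"],"additionalProperties":false}. segments is a string of 1 to 5 rows, one to a line, with the numbers parted by spaces; each row has 6 numbers: dx, dy, dz in parts of the range, where 1.0 means 25 cm, then a rotation vector rx, ry, rz in normalised numbers (1 is 4 rad); each row is the pose to reach, as a shift and turn from the pose commanded when the call began, along the tool's axes at that moment; what a row does not reach only later rows make up. A row lasts 1/12 s, in which the tool goes at most 0.0417 m and 0.125 rad, less where a joint would pass 70% of its speed; a pose out of reach is approached as far as the arm can. finger_gap is the finger opening in m, set as the call begins (left out keeps the last). The fingers move at their own pace and stop on an object; squeeze is the grip in N (left out, the last holds). Time passes only in rows, so rows that do not move let the fingers close. The tool returns the time, the measured TCP pose, the force, the opening and the grip force at its end. only (a regular expression) keeps the lines of the reply that match it, lines (a string "A,B") keeps lines A to B, and quiet returns only ok. A shift or turn number past 1, either way, is cut back to 1. Input that does not fit is refused with a message, and nothing moves.
- manip.get_state(): the state, without advancing time (a new reading comes with each control period).
- manip.capture(name): name is "scene" or "top" or "wrist"; returns the picture (420x560x3 uint8, red, green, blue); there is no depth.
- manip.get_calibration(name): a dict with "fx", "fy", "cx", "cy" (pixels), "world_from_camera" (4x4, takes a point from camera to world coordinates). Camera axes: x right, y down, z forward; pixel columns grow to the right and rows downward; lengths in m; the calibration is good to about 2 mm. The wrist camera is an equidistant fisheye: a pixel r from the principal point sees the ray r / f radians off the axis. A picture is of the moment at which its call begins: read the wrist's pose just before it. get_calibration takes no time and is no camera call; for the wrist camera it gives the pose at the moment of the call.
- manip.sign_off(): hands the job in; it is judged then, once.
The state is a dict: "time_s": time; "q": joint angles; "joint_vel": joint speeds; "tau": joint torques, N m; "position": TCP position; "orientation": TCP orientation; "contact_force": force on the tool from outside, world axes, zero at the start; "ft_torque": the same for the moment, N m; "finger_gap": finger opening in m; "grasp_force": force on a finger pad.
Only numpy, scipy, OpenCV 4.12 (cv2) and the standard library are available. Lean on these libraries where they do the work, as an engineer would, in place of code of your own. Each camera call takes 0.05 s, during which the arm holds its last target. There are 200 camera calls.

## Working session

There is one attempt and no reset: what is moved stays moved. The work goes in short steps, Python scripts to look and compute and a tool call to move; the robot and the scene stay as the last step left them, time stands still between calls to the robot, and variables do not carry over. Pictures are saved under pics/ and viewed, at most 10 in all, crops included, and the job is handed in when it is done.

```bash
ls; mkdir -p pics; python3 - <<'E'
from bench import manip
import cv2
for n in("scene","top"):
    cv2.imwrite(f"pics/{n}0.png",manip.capture(n)[:,:,::-1])
    c=manip.get_calibration(n);print(n,c)
s=manip.get_state();print(s["position"],s["orientation"],s["time_s"],s["contact_force"])
E
```

```text
bench.py
pics
scene {'fx': 446.3199745053561, 'fy': 446.3199745053561, 'cx': 277.18032870977424, 'cy': 210.2909034076353, 'world_from_camera': array([[ 0.87670177,  0.38500082, -0.28838929,  0.91090071],
       [ 0.48074421, -0.72207241,  0.49749013, -0.64544553],
       [-0.01670385, -0.57479196, -0.81812907,  1.14541701],
       [ 0.        ,  0.        ,  0.        ,  1.        ]])}
top {'fx': 397.7618814102476, 'fy': 397.7618814102476, 'cx': 283.97963830800455, 'cy': 203.72080788282122, 'world_from_camera': array([[-0.00739291, -0.9920175 ,  0.12588337,  0.40102614],
       [-0.99992992,  0.00616967, -0.01010442,  0.00597437],
       [ 0.0092471 , -0.12594925, -0.99199359,  1.22009516],
       [ 0.        ,  0.        ,  0.        ,  1.        ]])}
[ 0.22551417 -0.60870501  0.23001841] [-3.08995783e+00 -5.54136211e-01  8.81007744e-04] 0.1 [-0.17126074  0.37575009 -0.50016764]
```

View pics/scene0.png

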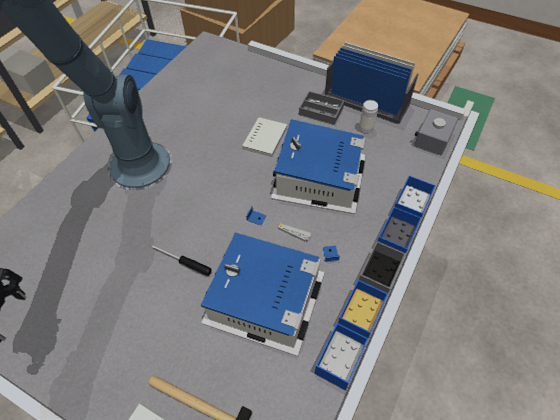

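View pics/top0.png

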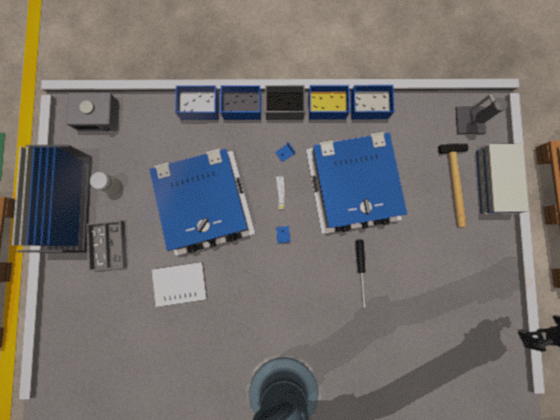

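The top view shows the two enclosures' fasteners at about (203,226) on the left and (366,207) on the right; in the scene view they are at (295,146) and (232,269). I'll enlarge both.

```bash
python3 - <<'E'
import cv2,numpy as np
t=cv2.imread("pics/top0.png");s=cv2.imread("pics/scene0.png")
R=lambda im,x,y,w=50:cv2.resize(im[y-w*3//4:y+w*3//4,x-w:x+w],(400,300),interpolation=cv2.INTER_CUBIC)
cv2.imwrite("pics/crop.png",np.vstack([np.hstack([R(t,203,226),R(t,366,207)]),np.hstack([R(s,300,160),R(s,235,275)])]))
E
```

```text
(no output)
```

View pics/crop.png

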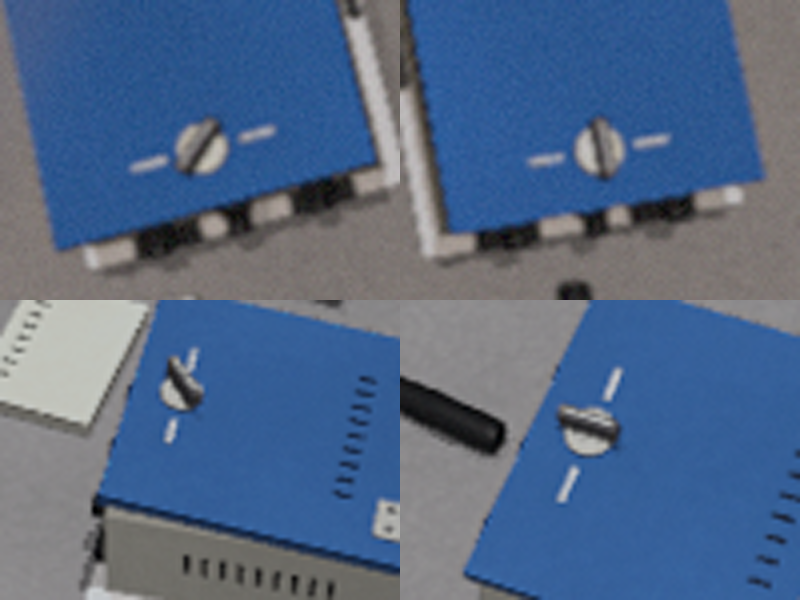

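The right-hand wing stands square across its dashes, so that one is the finished, locked enclosure. The left-hand wing is about 40° off its dashes, so that is the unit. I'll measure dash and wing positions in two views.

```bash
cat > h.py <<'E'
import numpy as np,cv2
from bench import manip
def ray(c,p):
    M=c["world_from_camera"];d=np.array([(p[0]-c["cx"])/c["fx"],(p[1]-c["cy"])/c["fy"],1.])
    return M[:3,3],M[:3,:3]@(d/np.linalg.norm(d))
def wray(c,p):
    M=c["world_from_camera"];v=np.array([(p[0]-c["cx"])/c["fx"],(p[1]-c["cy"])/c["fy"]]);r=np.hypot(*v)
    d=np.r_[v/r*np.sin(r),np.cos(r)];return M[:3,3],M[:3,:3]@d
def tri(rays):
    A=0;b=0
    for o,d in rays:
        P=np.eye(3)-np.outer(d,d);A=A+P;b=b+P@o
    x=np.linalg.solve(A,b);return x,max(np.linalg.norm(np.cross(x-o,d)) for o,d in rays)
def plane(r,z): o,d=r;return o+d*(z-o[2])/d[2]
def cent(im,p,w=5):
    "centroid of non-blue light pixels around p"
    x,y=map(round,p);c=im[y-w:y+w+1,x-w:x+w+1].astype(float)
    g=c[:,:,2];g=np.clip(g-90,0,None);Y,X=np.mgrid[y-w:y+w+1,x-w:x+w+1]
    return np.array([(X*g).sum()/g.sum(),(Y*g).sum()/g.sum()])
E
python3 - <<'E'
from h import *
t=cv2.imread("pics/top0.png");s=cv2.imread("pics/scene0.png");ct=manip.get_calibration("top");cs=manip.get_calibration("scene")
for n,a in dict(unitL=((190,230.2),(298.5,138.4)),unitR=((217,222),(292.5,155.4)),sisL=((352.2,209.6),(238.2,258.8)),sisR=((379,205),(227,283.5))).items():
    a0=cent(t,a[0],4);b0=cent(s,a[1],4)
    x,e=tri([ray(ct,a0),ray(cs,b0)]);print(n,a0,b0,x.round(4),round(e,4),tri([ray(ct,a[0]),ray(cs,a[1])])[0].round(4))
E
```

```text
unitL [190.12575453 228.9084507 ] [296.56554622 138.50168067] [0.4707 0.2535 0.1181] 0.002 [0.4709 0.2575 0.1134]
unitR [216.8990333  221.51450054] [292.28468034 154.83956574] [0.4917 0.1802 0.1232] 0.0002 [0.4913 0.181  0.1194]
sisL [352.02052452 208.95438997] [237.69112252 258.37123991] [ 0.5264 -0.198   0.1036] 0.0003 [ 0.526  -0.1981  0.1006]
sisR [378.40918803 204.34294872] [226.50073638 283.24005891] [ 0.5391 -0.2733  0.1034] 0.0003 [ 0.5387 -0.2741  0.1024]
```

This fits: the unit's cover is 18 mm up at the fastener (0.121 m against the sister's 0.1035 m), with yaw about 0.28 and the axis near (0.481, 0.218). Next I'll work out the approach to a viewing pose above the wing.

```bash
cat >> h.py <<'E'
from scipy.spatial.transform import Rotation as Ro
def go(target,ydeg,s=None):
    "shift and rotvec in tool axes to target position with tool y along world angle ydeg (mod 180), tool down"
    s=s or manip.get_state();R=Ro.from_rotvec(s["orientation"]);best=None
    for k in(0,180):
        a=np.radians(ydeg+k);y=np.array([np.cos(a),np.sin(a),0]);z=np.array([0,0,-1.]);x=np.cross(y,z)
        T=Ro.from_matrix(np.c_[x,y,z]);d=(R.inv()*T).as_rotvec()
        print("shift",R.inv().apply(np.array(target)-s["position"]).round(4),"rot",d.round(3))
E
python3 - <<'E'
from h import *
s=manip.get_state();print(Ro.from_rotvec(s["orientation"]).as_matrix().round(3),s["q"])
go([.45,.20,.26],54,s)
c=manip.get_calibration("wrist");print(c["world_from_camera"].round(3),c["fx"],c["cx"],c["cy"])
E
```

```text
[[ 0.938  0.347 -0.001]
 [ 0.347 -0.938  0.002]
 [-0.    -0.002 -1.   ]] [ 1.11818237  0.38374312  0.04383791  1.59941899 -0.01788528  1.16122926
 -0.04990187]
shift [ 0.4915 -0.6804 -0.0284] rot [-2.000e-03 -3.000e-03 -2.158e+00]
shift [ 0.4915 -0.6804 -0.0284] rot [-0.002  0.001  0.983]
[[ 0.347 -0.903 -0.253  0.289]
 [-0.938 -0.335 -0.091 -0.585]
 [-0.002  0.269 -0.963  0.373]
 [ 0.     0.     0.     1.   ]] 325.19226210127806 276.59653175005604 207.01268863342221
```

The rows are not in the units I measure in: shifts go in shares of 25 cm and turns go in shares of 4 rad. I convert before sending: 0.15 m / 0.25 = 0.6, 0.12 m / 0.25 = 0.48.

>>> pendant(
  segments="0.12 -0.112 -0.04 0 0 0\n0.24 -0.224 -0.08 0 0 0\n0.36 -0.336 -0.12 0 0 0\n0.48 -0.448 -0.12 0 0 0\n0.6 -0.56 -0.12 0 0 0",
  finger_gap=0.085,
)

```text
time_s: 0.52
position: [0.3183, -0.425, 0.2617]
orientation: [3.092, 0.553, 0.001]
contact_force: [1.5, -0.9, -0.8]
finger_gap: 0.0851
grasp_force: 0.0
```

>>> pendant(
  segments="0.12 -0.112 0 0 0 0\n0.24 -0.224 0 0 0 0\n0.36 -0.336 0 0 0 0\n0.48 -0.448 0 0 0 0\n0.6 -0.56 0 0 0 0",
)

```text
time_s: 0.93
position: [0.4097, -0.241, 0.261]
orientation: [-3.092, -0.554, 0.001]
contact_force: [1.4, -0.4, -0.3]
finger_gap: 0.085
grasp_force: 0.0
```

>>> pendant(
  segments="0.072 -0.144 0 0 0 0\n0.144 -0.288 0 0 0 0\n0.216 -0.432 0 0 0 0\n0.288 -0.576 0 0 0 0\n0.36 -0.72 0 0 0 0",
)

```text
time_s: 1.35
position: [0.4309, -0.0411, 0.261]
orientation: [3.092, 0.554, -0.001]
contact_force: [1.5, -0.0, 0.1]
finger_gap: 0.0852
grasp_force: 0.0
```

>>> pendant(
  segments="0.072 -0.144 0 0 0 0\n0.144 -0.288 0 0 0 0\n0.216 -0.432 0 0 0 0\n0.288 -0.576 0 0 0 0\n0.36 -0.72 0 0 0 0",
)

```text
time_s: 1.77
position: [0.4528, 0.1586, 0.2611]
orientation: [3.092, 0.554, -0.0]
contact_force: [1.1, -0.9, 0.1]
finger_gap: 0.0851
grasp_force: 0.0
```

```bash
python3 - <<'E'
from h import *
go([.45,.20,.26],54)
E
```

```text
shift [ 0.0117 -0.0398  0.0011] rot [ 0.000e+00  1.000e-03 -2.159e+00]
shift [ 0.0117 -0.0398  0.0011] rot [ 0.001 -0.     0.983]
```

In the tool's units: -0.04 m / 0.25 = -0.16, -0.02 m / 0.25 = -0.08, -0.6 rad / 4 = -0.15.

>>> pendant(
  segments="0.024 -0.08 0 0 0 -0.03\n0.048 -0.16 0 0 0 -0.06\n0.048 -0.16 0 0 0 -0.09\n0.048 -0.16 0 0 0 -0.12\n0.048 -0.16 0 0 0 -0.15",
  quiet=true,
)

```text
ok
```

>>> pendant(
  segments="0 0 0 0 0 -0.03\n0 0 0 0 0 -0.06\n0 0 0 0 0 -0.09\n0 0 0 0 0 -0.12\n0 0 0 0 0 -0.15",
  quiet=true,
)

```text
ok
```

>>> pendant(
  segments="0 0 0 0 0 -0.03\n0 0 0 0 0 -0.06\n0 0 0 0 0 -0.09\n0 0 0 0 0 -0.12\n0 0 0 0 0 -0.15",
  quiet=true,
)

```text
ok
```

>>> pendant(
  segments="0 0 0 0 0 -0.03\n0 0 0 0 0 -0.06\n0 0 0 0 0 -0.09\n0 0 0 0 0 -0.09",
)

```text
time_s: 3.35
position: [0.4503, 0.1984, 0.2608]
orientation: [-0.965, -2.989, 0.001]
contact_force: [-0.3, 0.0, 0.3]
finger_gap: 0.0849
grasp_force: 0.0
```

```bash
python3 - <<'E'
from h import *
import pickle
c=manip.get_calibration("wrist");im=manip.capture("wrist")[:,:,::-1];cv2.imwrite("pics/w1.png",im);pickle.dump(c,open("w1.pkl","wb"))
go([.481,.218,.26],54);print(manip.get_state()["q"])
E
```

```text
shift [-0.0132  0.0339  0.0008] rot [-0.001 -0.001 -0.001]
shift [-0.0132  0.0339  0.0008] rot [-1.000e-03  1.000e-03  3.141e+00]
[ 0.35683734  0.13296069 -0.90450934  1.89875997  0.11354869  1.1636501
  0.35286035]
```

View pics/w1.png

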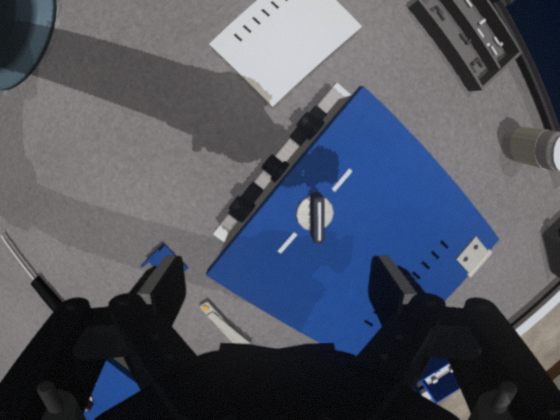

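The wing shows at (318,218), running from about (316,195) to (319,240), with dashes at (288,243) and (342,180). I'll move over it for the second view.

In the tool's units: 0.05 m / 0.25 = 0.2, 0.034 m / 0.25 = 0.136.

>>> pendant(
  segments="-0.052 0.136 0 0 0 0\n-0.052 0.136 0.1 0 0 0\n-0.052 0.136 0.2 0 0 0\n-0.052 0.136 0.2 0 0 0",
)

```text
time_s: 3.73
position: [0.478, 0.2166, 0.2063]
orientation: [-0.97, -2.979, 0.009]
contact_force: [-0.6, -0.4, -0.1]
finger_gap: 0.0849
grasp_force: 0.0
```

```bash
python3 - <<'E'
from h import *
import pickle
c=manip.get_calibration("wrist");im=manip.capture("wrist")[:,:,::-1];cv2.imwrite("pics/w2.png",im);pickle.dump(c,open("w2.pkl","wb"))
a=cv2.imread("pics/w1.png")[170:260,258:378];b=im[150:330,190:430]
cv2.imwrite("pics/w12.png",np.hstack([cv2.resize(a,(400,300),interpolation=2),cv2.resize(b,(400,300),interpolation=2)]))
E
```

```text
(no output)
```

View pics/w12.png

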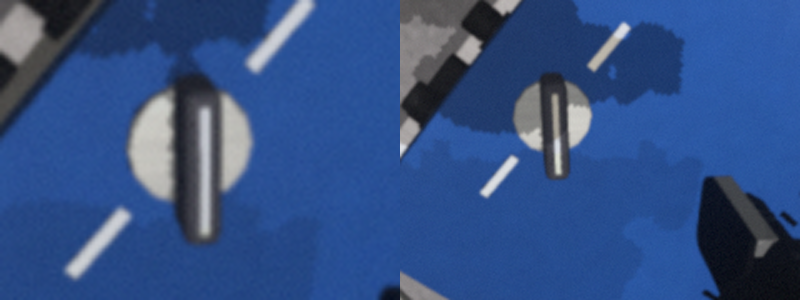

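```bash
python3 - <<'E'
from h import *
import pickle
c=[pickle.load(open(f"w{i}.pkl","rb")) for i in(1,2)]
P={}
for n,a in dict(s1=((319.2,201.5),(283,207)),s2=((319.5,240.5),(285.4,253.2)),d1=((342,180.5),(315.4,178.8)),d2=((287.4,242.9),(249.4,256.2))).items():
    x,e=tri([wray(k,p) for k,p in zip(c,a)]);P[n]=x
    print(n,x.round(4),round(e,4),[plane(wray(k,p),.148 if n[0]=='s' else .124).round(4) for k,p in zip(c,a)])
ang=lambda d:np.degrees(np.arctan2(d[1],d[0]))
for k in(0,1):
  A=[plane(wray(c[k],p),.148) for p in(((319.2,201.5),(319.5,240.5)),((283,207),(285.4,253.2)))[k]];print("slot",ang(A[0]-A[1]),(A[0]+A[1])/2)
  A=[plane(wray(c[k],p),.124) for p in(((342,180.5),(287.4,242.9)),((315.4,178.8),(249.4,256.2)))[k]];print("dash",ang(A[0]-A[1]),(A[0]+A[1])/2)
go([.481,.218,.15],54)
E
```

```text
s1 [0.4688 0.2272 0.1491] 0.0005 [array([0.4687, 0.2274, 0.148 ]), array([0.4695, 0.2268, 0.148 ])]
s2 [0.4979 0.2086 0.1455] 0.0004 [array([0.4973, 0.2087, 0.148 ]), array([0.4966, 0.2093, 0.148 ])]
d1 [0.4717 0.2538 0.124 ] 0.0 [array([0.4717, 0.2538, 0.124 ]), array([0.4717, 0.2538, 0.124 ])]
d2 [0.4904 0.181  0.1268] 0.0001 [array([0.4913, 0.1805, 0.124 ]), array([0.4914, 0.18  , 0.124 ])]
slot 146.82919683051338 [0.48300391 0.21805861 0.148     ]
dash 104.98487329618003 [0.48147914 0.21714216 0.124     ]
slot 147.13003413431062 [0.48306251 0.21804116 0.148     ]
dash 104.95415028390593 [0.48152936 0.21690711 0.124     ]
shift [-0.0015  0.0021  0.0585] rot [-0.006 -0.004 -0.   ]
shift [-0.0015  0.0021  0.0585] rot [-0.007  0.009  3.141]
```

```bash
python3 - <<'E'
from h import *
go([.483,.218,.135],57);print(manip.get_state()["position"])
E
```

```text
shift [-0.0031  0.0034  0.0734] rot [-0.006 -0.004 -0.053]
shift [-0.0031  0.0034  0.0734] rot [-0.007  0.009  3.089]
[0.47895784 0.21726234 0.208472  ]
```

In the tool's units: 0.073 m / 0.25 = 0.292, 0.055 m / 0.25 = 0.22, -0.053 rad / 4 = -0.0133.

>>> pendant(
  segments="-0.012 0.012 0.06 0 0 -0.0133\n-0.012 0.012 0.14 0 0 -0.0133\n-0.012 0.012 0.22 0 0 -0.0133\n-0.012 0.012 0.292 0 0 -0.0133\n-0.012 0.012 0.292 0 0 -0.0133",
)

```text
time_s: 4.2
position: [0.4837, 0.2178, 0.1364]
orientation: [-0.891, -3.009, 0.005]
contact_force: [0.8, -0.6, 0.7]
finger_gap: 0.085
grasp_force: 0.0
```

>>> pendant(
  segments="0 0 0 0 0 0\n0 0 0 0 0 0",
)

```text
time_s: 4.37
position: [0.4866, 0.2199, 0.1402]
orientation: [0.889, 3.011, 0.003]
contact_force: [-0.6, -0.3, -0.6]
finger_gap: 0.085
grasp_force: 0.0
```

```bash
python3 - <<'E'
from h import *
go([.483,.218,.135],57)
E
```

```text
shift [ 0.002  -0.0036  0.0052] rot [0.002 0.002 0.001]
shift [ 0.002  -0.0036  0.0052] rot [-3.00e-03  4.00e-03 -3.14e+00]
```

In the tool's units: 0.004 m / 0.25 = 0.016, -0.0036 m / 0.25 = -0.0144.

>>> pendant(
  segments="0.008 -0.0144 0.016 0 0 0\n0.008 -0.0144 0.016 0 0 0\n0.008 -0.0144 0.016 0 0 0",
)

```text
time_s: 4.62
position: [0.4819, 0.2173, 0.135]
orientation: [0.889, 3.012, 0.0]
contact_force: [-0.1, -0.7, -0.2]
finger_gap: 0.0851
grasp_force: 0.0
```

>>> pendant(
  segments="0 0 0 0 0 0\n0 0 0 0 0 0",
)

```text
time_s: 4.78
position: [0.482, 0.2175, 0.1347]
orientation: [0.889, 3.012, 0.001]
contact_force: [-0.0, -0.2, -0.1]
finger_gap: 0.0849
grasp_force: 0.0
```

>>> pendant(
  segments="0 0 0 0 0 0\n0 0 0 0 0 0\n0 0 0 0 0 0\n0 0 0 0 0 0\n0 0 0 0 0 0",
  finger_gap=0.0,
  squeeze=25,
)

```text
time_s: 5.2
position: [0.4818, 0.2174, 0.1342]
orientation: [-0.889, -3.013, -0.0]
contact_force: [0.4, -0.7, -0.3]
finger_gap: 0.0253
grasp_force: 0.0
```

>>> pendant(
  segments="0 0 0 0 0 0\n0 0 0 0 0 0\n0 0 0 0 0 0\n0 0 0 0 0 0\n0 0 0 0 0 0",
)

```text
time_s: 5.62
position: [0.4821, 0.2179, 0.1344]
orientation: [0.888, 3.013, 0.002]
contact_force: [1.9, 2.7, -2.0]
finger_gap: 0.0096
grasp_force: 27.4
```

Gripped on the 10 mm bar. Now I'll turn it 0.735 rad clockwise, which is +rz with the tool pointing down.

In the tool's units: 0.45 rad / 4 = 0.1125.

>>> pendant(
  segments="0 0 0 0 0 0.0225\n0 0 0 0 0 0.045\n0 0 0 0 0 0.0675\n0 0 0 0 0 0.09\n0 0 0 0 0 0.1125",
)

```text
time_s: 6.03
position: [0.4822, 0.2179, 0.1345]
orientation: [1.543, 2.736, 0.002]
contact_force: [2.1, 3.3, -2.6]
finger_gap: 0.0096
grasp_force: 31.8
```

>>> pendant(
  segments="0 0 0 0 0 0.02\n0 0 0 0 0 0.04\n0 0 0 0 0 0.06\n0 0 0 0 0 0.0713\n0 0 0 0 0 0.0713",
)

```text
time_s: 6.45
position: [0.4824, 0.2181, 0.1345]
orientation: [1.912, 2.492, 0.003]
contact_force: [3.5, 3.1, -3.0]
finger_gap: 0.01
grasp_force: 32.6
```

>>> pendant(
  segments="0 0 0 0 0 0\n0 0 0 0 0 0\n0 0 0 0 0 0",
)

```text
time_s: 6.7
position: [0.4824, 0.2181, 0.1346]
orientation: [1.911, 2.494, 0.003]
contact_force: [3.6, 3.9, -2.6]
finger_gap: 0.0095
grasp_force: 32.5
```

Now open, lift and check the alignment.

>>> pendant(
  segments="0 0 0 0 0 0\n0 0 0 0 0 0\n0 0 0 0 0 0\n0 0 0 0 0 0\n0 0 0 0 0 0",
  finger_gap=0.085,
  squeeze=25,
  quiet=true,
)

```text
ok
```

>>> pendant(
  segments="0 0 -0.08 0 0 0\n0 0 -0.16 0 0 0\n0 0 -0.24 0 0 0\n0 0 -0.3 0 0 0\n0 0 -0.3 0 0 0",
)

```text
time_s: 7.53
position: [0.4839, 0.2186, 0.2129]
orientation: [1.91, 2.49, 0.008]
contact_force: [0.9, 0.3, 1.4]
finger_gap: 0.085
grasp_force: 0.0
```

>>> pendant(
  segments="0 0 0 0 0 0\n0 0 0 0 0 0",
  quiet=true,
)

```text
ok
```

```bash
python3 - <<'E'
from h import *
import pickle
c=manip.get_calibration("wrist");im=manip.capture("wrist")[:,:,::-1];pickle.dump(c,open("w3.pkl","wb"))
cv2.imwrite("pics/w3.png",cv2.resize(im[120:330,140:420],(800,600),interpolation=2));print(manip.get_state()["position"])
E
```

```text
[0.48078613 0.21661861 0.20785963]
```

View pics/w3.png

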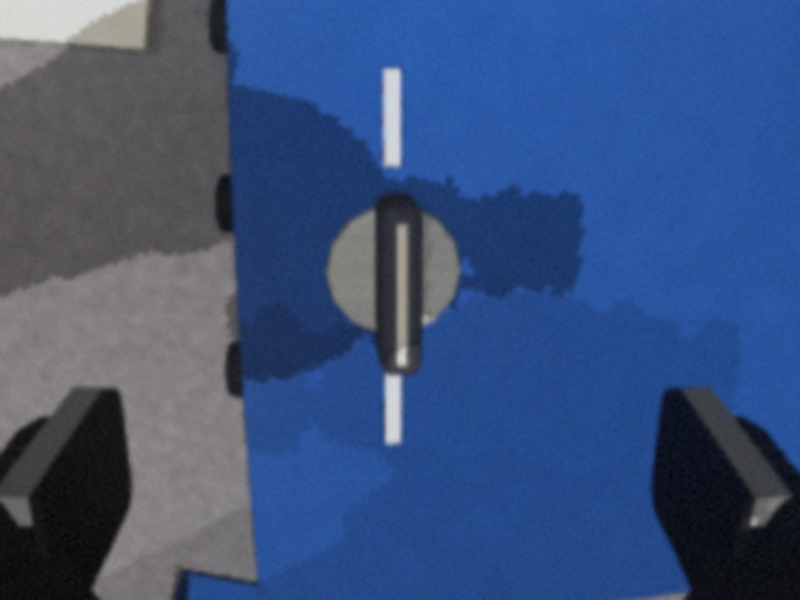

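The wing now lies along the dashes (at (392,117) and (393,408) in the crop), within about 1°. I'll press with closed fingertips on the flat plate about 55 mm behind the wing.

In the tool's units: 0.054 m / 0.25 = 0.216, 0.045 m / 0.25 = 0.18.

>>> pendant(
  segments="0 0.06 0 0 0 0\n0 0.12 0 0 0 0\n0 0.18 0 0 0 0\n0 0.216 0 0 0 0\n0 0.216 0 0 0 0",
  finger_gap=0.0,
  squeeze=25,
)

```text
time_s: 8.17
position: [0.5349, 0.2311, 0.2079]
orientation: [-1.912, -2.49, 0.001]
contact_force: [-0.1, 0.3, 0.1]
finger_gap: 0.0253
grasp_force: 0.0
```

>>> pendant(
  segments="0 0 0.08 0 0 0\n0 0 0.16 0 0 0\n0 0 0.24 0 0 0\n0 0 0.28 0 0 0\n0 0 0.28 0 0 0",
)

```text
time_s: 8.58
position: [0.5308, 0.2298, 0.1359]
orientation: [-1.909, -2.49, 0.01]
contact_force: [-0.1, -1.0, -1.1]
finger_gap: 0.0001
grasp_force: 0.0
```

>>> pendant(
  segments="0 0 0 0 0 0\n0 0 0 0 0 0\n0 0 0 0 0 0\n0 0 0 0 0 0\n0 0 0 0 0 0",
)

```text
time_s: 9.0
position: [0.5346, 0.2317, 0.1404]
orientation: [1.912, 2.492, 0.003]
contact_force: [0.0, -0.3, 0.3]
finger_gap: 0.0003
grasp_force: 0.0
```

```bash
python3 - <<'E'
from h import *
go([.5346,.2312,.12],15)
E
```

```text
shift [-0.0005 -0.0002  0.0204] rot [ 0.002 -0.     0.   ]
shift [-0.0005 -0.0002  0.0204] rot [ 0.000e+00  3.000e-03 -3.141e+00]
```

In the tool's units: 0.02 m / 0.25 = 0.08, 0.015 m / 0.25 = 0.06.

>>> pendant(
  segments="0 0 0.02 0 0 0\n0 0 0.04 0 0 0\n0 0 0.06 0 0 0\n0 0 0.08 0 0 0\n0 0 0.08 0 0 0",
  only="pos|force",
)

```text
position: [0.5334, 0.231, 0.1181]
contact_force: [-1.3, 0.6, 1.6]
grasp_force: 1.1
```

>>> pendant(
  segments="0 0 0.008 0 0 0\n0 0 0.016 0 0 0\n0 0 0.024 0 0 0\n0 0 0.024 0 0 0",
  only="pos|force",
)

```text
position: [0.5332, 0.231, 0.1137]
contact_force: [-3.7, -1.2, 7.9]
grasp_force: 3.7
```

>>> pendant(
  segments="0 0 0.004 0 0 0\n0 0 0.008 0 0 0\n0 0 0.016 0 0 0\n0 0 0.016 0 0 0",
  only="pos|force",
)

```text
position: [0.533, 0.231, 0.1104]
contact_force: [-5.0, -2.4, 11.7]
grasp_force: 5.5
```

In the tool's units: 0.003 m / 0.25 = 0.012, 0.002 m / 0.25 = 0.008.

>>> pendant(
  segments="0 0 0.004 0 0 0\n0 0 0.008 0 0 0\n0 0 0.012 0 0 0\n0 0 0.012 0 0 0",
  only="pos|force",
)

```text
position: [0.533, 0.231, 0.1081]
contact_force: [-6.1, -3.1, 14.5]
grasp_force: 6.9
```

>>> pendant(
  segments="0 0 0.004 0 0 0\n0 0 0.008 0 0 0\n0 0 0.008 0 0 0",
  only="pos|force",
)

```text
position: [0.533, 0.231, 0.1065]
contact_force: [-7.1, -3.9, 15.7]
grasp_force: 8.0
```

>>> pendant(
  segments="0 0 0.004 0 0 0\n0 0 0.008 0 0 0\n0 0 0.008 0 0 0",
  only="pos|force",
)

```text
position: [0.533, 0.231, 0.106]
contact_force: [-10.4, -6.2, 23.5]
grasp_force: 11.6
```

The force now climbs sharply at z = 0.106, which is the flush height. I'll let it settle and verify by camera.

In the tool's units: 0.0005 m / 0.25 = 0.002.

>>> pendant(
  segments="0 0 0.002 0 0 0\n0 0 0.002 0 0 0\n0 0 0.002 0 0 0\n0 0 0.002 0 0 0\n0 0 0.002 0 0 0",
)

```text
time_s: 11.33
position: [0.533, 0.231, 0.106]
orientation: [1.912, 2.491, -0.007]
contact_force: [-10.8, -5.2, 25.2]
finger_gap: 0.0
grasp_force: 12.7
```

```bash
python3 - <<'E'
from h import *
c=manip.get_calibration("wrist");im=manip.capture("wrist")[:,:,::-1];t=manip.capture("top")[:,:,::-1];s=manip.capture("scene")[:,:,::-1]
cv2.imwrite("pics/end_t.png",t);cv2.imwrite("pics/end_s.png",s)
R=lambda im:cv2.resize(im,(400,300),interpolation=2)
cv2.imwrite("pics/end.png",np.vstack([np.hstack([R(im),R(im[120:270,180:380])]),np.hstack([R(t[189:264,153:253]),R(s[123:198,250:350])])]))
E
```

```text
(no output)
```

View pics/end.png

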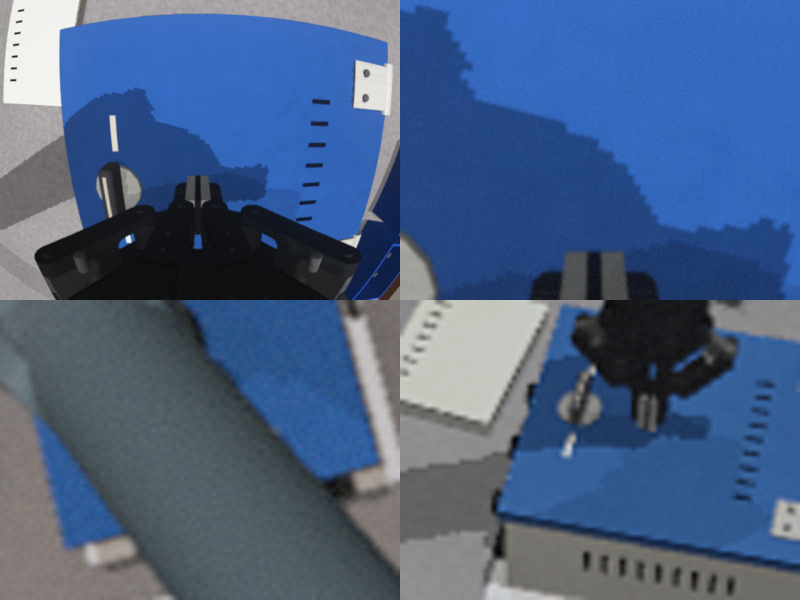

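The closed fingers press on the plate behind the wing, the wing lies along its dashes, and the cover closes on the box. TCP z = 0.106 matches flush; a blocked cover would have stopped at about 0.116. About 25 N is held steady, so I'll hand in.

```bash
python3 -c "
from bench import manip
print(manip.sign_off())"
```

```text
the job is handed in; nothing more can be done
None
```

I turned the left-hand enclosure's fastener into line with its dashes (within about 1°), pressed the cover flush at about 25 N, and handed the job in with the gripper still holding it down; no verdict came back.

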